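# Hold the rotary stage's index plunger out

### The arm

A 6-joint arm with a two-finger parallel gripper is mounted at the origin on the work surface. World frame = base frame: x ahead of the robot, y to its left, z up, the work surface at z = 0. Lengths are in m, angles in rad, forces in N, time in s.
With the tool pointing down it reaches from about 0.35 to 0.85 m from the base axis. Payload 8.1 kg.
Tool frame: the origin (TCP) lies midway between the tips of the shut fingers; the grasp point (between the pads) lies 19 mm behind it; z points along the fingers, y is the direction in which the jaws open and shut (so a half turn about z gives the same grasp; the last joint's range is limited). The gripper opens to 93 mm and grips with 3 to 60 N. Pads are 15 mm wide; open, the fingers measure 128 mm over their backs; the gripper's body (75 mm by 188 mm) begins 65 mm behind the grasp point.
Start: joints at [-1.281, 0.13, 1.488, -0, 1.523, -0.085], TCP at [0.22, -0.558, 0.219] pointing down, gripper open.
Joint ranges: [-2.96, 2.96], [-0.89, 2.26], [0.02, 2.5], [-1.34, 4.48], [0, 2.73], [-2.66, 2.66]. Speed limits (rad/s): [2.39, 2.39, 2.79, 3.14, 3.14, 3.14].

### API

Orientations are given as a rotation vector (axis times angle).
In Python, from plant import monitor, eyes, ticket gives the robot as it stands.
- The arm moves only by the tool send_rows, never from a script. Its argument "motion" is a list of rows, each a list of 2 entries, a list of its own where there are three numbers: the shift along the tool's x, y, z in m, then the turn about the tool's z in degrees. In form: [[[dx, dy, dz], twist], ...]. A call has 1 to 12 rows; each row is the pose to reach, as a shift and turn from the pose commanded when the call began, along the tool's axes at that moment; what a row does not reach only later rows make up. A row lasts 1/8 s, in which the tool goes at most 62.5 mm and 10.7 degrees, less where a joint would pass 70% of its speed; a pose out of reach is approached as far as the arm can. A call with a gripper value outside its range is refused whole. "jaw" is the finger opening in m, from 0 to 0.093, set as the call begins (left out, the last holds). The fingers move at their own pace and stop on an object; "squeeze" is the grip in N (left out, the last holds). Time passes only in rows, so rows that repeat a pose let the fingers close. It gives the time, the measured TCP pose, the force and the opening at its end, in the units of the state.
- monitor.read_state(): the state, without advancing time (a new reading comes with each control period).
- eyes.read_camera(name): name is "side" or "top"; returns the picture (420x560x3 uint8, red, green, blue); there is no depth.
- eyes.camera_model(name): a dict with "mtx" (3x3 intrinsics, pixels), "cam_to_world" (4x4, takes a point from camera to world coordinates). Camera axes: x right, y down, z forward; pixel columns grow to the right and rows downward; lengths in m; the calibration is good to about 2 mm. A picture is of the moment at which its call begins. camera_model takes no time and is no camera call.
- ticket.close_job(): hands the job in, once; it reports no verdict.
The state is a dict: "t": time; "q": joint angles; "dq": joint speeds; "joint_torque": joint torques, N m; "tool_pos": TCP position; "orientation": TCP orientation; "force": force on the tool from outside, world axes, zero at the start; "wrist_torque": the same for the moment, N m; "opening": finger opening in m.
Only numpy, scipy, OpenCV 4.12 (cv2) and the standard library are available. Lean on these libraries where they do the work, as an engineer would, in place of code of your own. Each camera call takes 0.05 s, during which the arm holds its last target.

### The job

The amber sample jar stands in the way of the rotary stage's index plunger: first put it upright on the round cork mat, wholly on it, and let go of it. Then grip the plunger's black knob, pull it straight out, fully back to its stop so that the pin is clear of its hole in the disc, and finish while still holding it there against its spring, so that a colleague can turn the disc. Leave the mug, brass weight, wash bottle and blue slide box where they stand.

Things in the scene. Friction and masses are not known exactly. Their poses are not given: they have to be found in the camera images.
- stage: fixed rotary stage, yaw varies: grey base plate, aluminium disc (diameter 110, top 85 mm above the desk, holes round its rim), rock core on it to 115 mm. Origin on the desk on the disc's axis, z up. On its own -y side a blue bracket (40 mm wide, 92 high, 63 to 80 mm from the axis) with a steel barrel (diameter 20, ends at 96 mm), then the plunger's black knob
- pull_knob (a point): centre of the black ribbed knob of the sprung plunger: level cylinder, diameter 28, length 30 mm, its centre 70 mm above the desk and 114 mm from the disc's axis when seated. Its axis lies along the stage's y axis. It slides straight and level along the stage's -y, away from the disc, and does not turn
- plunger (a joint): how far the plunger is pulled out, m: 0 = pin seated in the disc (start), 0.018 = fully back at its stop. The pin reaches 12 mm into its hole. A spring pulls it home with about 5 N at 0 and 10 N at 0.018: it snaps back when let go. A red band on the stem shows as it comes out
- jar_center (a point): centre (half-way up) of the closed amber glass jar with paper label and white cap: diameter 44, height 85 mm, 0.15 to 0.31 kg, loose, standing on the desk 6 to 12 mm beyond the knob's outer end, in the way of the pull. No finger fits between jar and knob: grip it across the plunger's line
- mat: round cork mat, diameter 120 mm, 4 mm thick, fixed to the desk; origin at the centre of its underside, on the desk. The jar goes here
- mug: bystander: green mug, diameter 76 mm, 85 mm high; origin at the centre of its underside
- weight: bystander: brass calibration weight, diameter 38 mm, 54 mm high; origin at the centre of its underside
- wash_bottle: bystander: white bottle with a red cap, diameter 60 mm, 150 mm high; origin at the centre of its underside
- slide_box: bystander: closed blue plastic box, 85 x 100 x 35 mm; origin at the centre of its underside
Things that resemble listed ones, but are neither listed nor needed, are in the scene too. Several things have the shape of the mat; the one meant has the colours described above. Several things look just like the part that bears jar_center: the one meant starts farthest to the robot's left.

How it is judged:
By the outcome, as a careful person would: the job done as asked, in the order asked, and still so for the second after the job is handed in, while the arm keeps its last pose, push and grip.
It also fails if it takes over 51 s, if anything falls off the work surface, if the arm or the gripper's body presses on something with over 40 N, if the wrist force passes 120 N, or if a joint passes its speed limit or range.

## Working session

There is one attempt and no reset: what is moved stays moved. The work goes in short steps, Python scripts to look and compute and a tool call to move; the robot and the scene stay as the last step left them, time stands still between calls to the robot, and variables do not carry over. Pictures are saved under pics/ and viewed, and the job is handed in when it is done.

Besides the shell and the picture viewer there is one more tool, called by a JSON object that holds its "name" and its "arguments". send_rows: Moves the arm, as the interface text tells. Its arguments: {"type":"object","properties":{"motion":{"type":"array","items":{"type":"array"}},"jaw":{"type":"number"},"squeeze":{"type":"number"}},"required":["motion"]}

```bash
mkdir -p pics
python3 - <<'E'
from plant import monitor, eyes, ticket
import cv2,json,numpy as np
s=monitor.read_state(); print(s)
for n in("side","top"):
    im=eyes.read_camera(n); cv2.imwrite(f"pics/{n}0.png",im[:,:,::-1]); np.save(f"pics/{n}0.npy",im)
    m=eyes.camera_model(n); print(n,np.round(m["mtx"],2),np.round(m["cam_to_world"],4))
E
```

```text
{'t': 0.0, 'q': array([-1.28138424e+00,  1.31148485e-01,  1.48928554e+00,  1.90017606e-05,
        1.52300307e+00, -8.54314052e-02]), 'dq': array([-0.00055974,  0.00164571,  0.00074447, -0.000724  , -0.00058679,
        0.00273403]), 'joint_torque': array([ 7.80986829e-04, -5.59858239e+01, -4.91747904e+01,  7.67878373e-02,
        3.52538656e-02, -1.52579082e-04]), 'tool_pos': array([ 0.21952146, -0.55778219,  0.21759159]), 'orientation': array([-3.08477239e+00, -5.85018022e-01,  2.65166211e-04]), 'force': array([ 0.56630227,  0.11563448, -0.33932776]), 'wrist_torque': array([ 0.01330479, -0.02798147, -0.01467336]), 'opening': 0.09273974097403946}
side [[476.22   0.   287.62]
 [  0.   476.22 205.39]
 [  0.     0.     1.  ]] [[-0.9929 -0.0605  0.102   0.4709]
 [-0.1186  0.4962 -0.8601  0.889 ]
 [ 0.0014 -0.8661 -0.4999  0.601 ]
 [ 0.      0.      0.      1.    ]]
top [[390.55   0.   277.03]
 [  0.   390.55 202.92]
 [  0.     0.     1.  ]] [[-0.0047 -0.9984  0.0569  0.5029]
 [-0.9998  0.0057  0.018   0.0102]
 [-0.0183 -0.0568 -0.9982  1.1324]
 [ 0.      0.      0.      1.    ]]
```

View pics/side0.png

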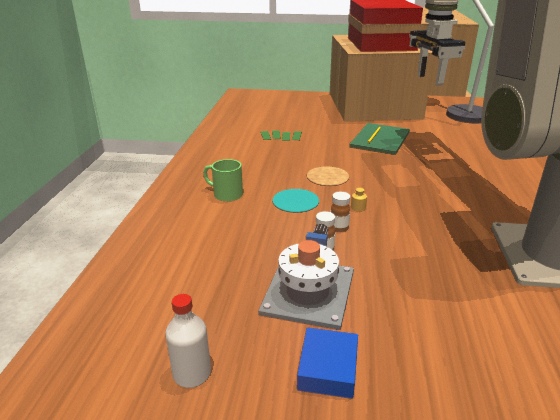

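View pics/top0.png

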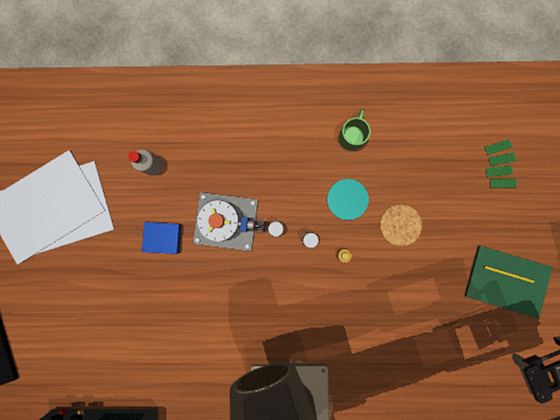

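The top view shows two white-capped jars, at (276,229) and (311,240). The one meant is (276,229): it is farthest to the robot's left (image left = +y) and sits just past the knob. Two discs have the mat's shape: teal at (348,200) and cork at (401,225). The cork one is the mat. I'll measure these and confirm in a crop.

```bash
cat > h.py <<'E'
import numpy as np,cv2
from plant import eyes
def ray(n,u,v):
    m=eyes.camera_model(n);K=np.array(m["mtx"]);T=np.array(m["cam_to_world"])
    d=T[:3,:3]@np.linalg.solve(K,[u,v,1.]);return T[:3,3],d
def onz(n,u,v,z):
    o,d=ray(n,u,v);return o+d*(z-o[2])/d[2]
def px(n,p):
    m=eyes.camera_model(n);K=np.array(m["mtx"]);T=np.linalg.inv(np.array(m["cam_to_world"]))
    c=K@(T[:3,:3]@np.array(p)+T[:3,3]);return c[:2]/c[2]
def tri(a,b):
    (o1,d1),(o2,d2)=a,b
    A=np.stack([d1,-d2],1);t=np.linalg.lstsq(A,o2-o1,rcond=None)[0]
    p,q=o1+t[0]*d1,o2+t[1]*d2;return (p+q)/2,np.linalg.norm(p-q)
def blobs(mask,amin=15):
    n,l,s,c=cv2.connectedComponentsWithStats(mask.astype(np.uint8));return [(s[i].tolist(),c[i].round(1).tolist()) for i in range(1,n) if s[i][4]>=amin]
E
python3 - <<'E'
from h import *
for n,(x0,y0,x1,y1),k in(("top",(180,180,450,270),0),("side",(250,150,390,330),0)):
    im=np.load(f"pics/{n}0.npy");c=im[y0:y1,x0:x1]
    f=min(800/(x1-x0),600/(y1-y0));cv2.imwrite(f"pics/{n}0c.png",cv2.resize(c,None,fx=f,fy=f,interpolation=cv2.INTER_CUBIC)[:,:,::-1]);print(n,f)
    h=cv2.cvtColor(im,cv2.COLOR_RGB2HSV);H,S,V=[h[...,i].astype(int) for i in range(3)]
    print("white",[b for b in blobs((S<45)&(V>170)) if b[0][4]<3000])
    print("red",[b for b in blobs(((H<4)|(H>176))&(S>200)&(V>120))])
    print("cork",[b for b in blobs((H>10)&(H<20)&(S<190)&(V>150),100)])
    print("blue",[b for b in blobs((H>105)&(H<125)&(S>120)&(V>60),20)])
    print("green",[b for b in blobs((H>40)&(H<75)&(S>80)&(V>60),200)])
    print("brass",[b for b in blobs((H>18)&(H<30)&(S>150)&(V>100),20)])
E
```

```text
top 2.962962962962963
white [([32, 0, 14, 8, 50], [38.7, 2.2]), ([48, 0, 10, 10, 33], [52.6, 2.8]), ([123, 0, 29, 17, 177], [138.7, 6.3]), ([154, 0, 8, 5, 26], [158.0, 1.9]), ([180, 0, 9, 7, 28], [182.9, 2.4]), ([203, 0, 85, 34, 1353], [241.7, 13.4]), ([298, 0, 30, 16, 217], [314.5, 4.5]), ([330, 0, 11, 7, 31], [334.0, 2.6]), ([394, 0, 28, 12, 123], [407.2, 3.9]), ([485, 3, 20, 16, 124], [493.3, 11.7]), ([443, 5, 7, 5, 15], [446.2, 7.1]), ([168, 7, 15, 15, 72], [174.2, 13.9]), ([0, 11, 7, 8, 19], [3.5, 13.9]), ([181, 18, 8, 9, 23], [184.2, 21.8]), ([249, 34, 12, 8, 21], [255.0, 36.4]), ([210, 43, 34, 21, 179], [227.6, 55.0]), ([246, 54, 6, 5, 15], [248.3, 55.7]), ([197, 201, 41, 41, 953], [217.2, 220.7]), ([269, 222, 14, 14, 161], [275.3, 228.5]), ([304, 233, 14, 15, 160], [310.6, 239.8])]
red [([129, 152, 10, 10, 76], [133.3, 156.1])]
cork [([511, 61, 49, 7, 183], [535.5, 64.1]), ([0, 63, 560, 201, 52682], [295.2, 145.9]), ([50, 93, 83, 4, 153], [91.8, 94.1]), ([87, 96, 97, 8, 324], [131.3, 98.7]), ([512, 150, 48, 7, 133], [533.1, 152.4]), ([513, 161, 47, 15, 288], [534.2, 167.3]), 
[... 1894 characters left out ...]
5.9, 15.3]), ([415, 0, 14, 24, 131], [422.4, 9.9]), ([451, 10, 28, 15, 193], [462.0, 18.5]), ([333, 35, 87, 19, 390], [360.7, 46.5]), ([0, 88, 560, 332, 124776], [281.3, 282.5]), ([427, 91, 44, 17, 331], [451.7, 99.3]), ([422, 143, 32, 18, 218], [438.0, 153.9]), ([513, 260, 47, 24, 734], [536.4, 272.3])]
blue [([307, 233, 20, 6, 78], [316.4, 235.4]), ([298, 328, 60, 70, 3488], [328.1, 362.4])]
green [([351, 123, 53, 30, 885], [379.3, 137.2]), ([204, 159, 38, 42, 1151], [225.7, 178.9])]
brass [([368, 127, 13, 16, 47], [373.7, 134.6]), ([356, 188, 8, 4, 28], [359.5, 189.5]), ([352, 193, 15, 7, 54], [359.2, 196.2]), ([290, 254, 8, 4, 21], [293.6, 255.3]), ([316, 257, 9, 6, 25], [320.1, 259.7])]
```

View pics/top0c.png

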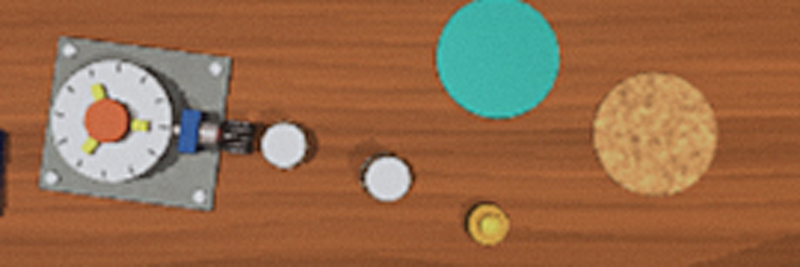

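View pics/side0c.png

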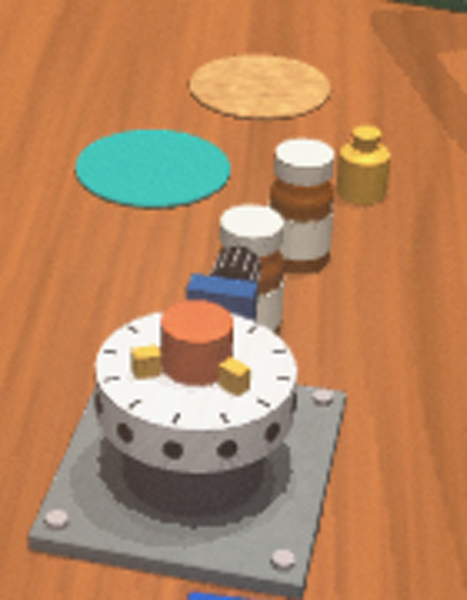

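Run:
```python
from h import *
im=np.load("pics/top0.npy")
lab=cv2.cvtColor(im,cv2.COLOR_RGB2LAB)
print(im[215:236:4,395:410:4].tolist()[0:3], im[225,450],im[190,310])
# cork by colour vs. wood: blue channel
print("cork bmask",[b for b in blobs((im[...,2]>75)&(im[...,1]>120)&(im[...,0]>170)&(im[...,2]<150),200)])
g=[(276,228.7),(311,240)]
for n,a in (("j",(275.6,228.7)),("decoy",(310.7,240))):print(n,onz("top",*a,.085).round(4))
o,d=ray("side",325.4,216.5);print("tri jar",tri(ray("top",275.6,228.7),ray("side",325.4,216.8)))
print("tri decoy",tri(ray("top",310.7,240),ray("side",341,197)))
print("disc",onz("top",217.2,220.7,.085).round(4))
c=onz("top",217.2,220.7,.085)
print("edge",[np.linalg.norm((onz("top",u,v,.085)-c)[:2]).round(4) for u,v in((197,220.7),(238,220.7),(217,201),(217,242))])
print("bracket top",onz("top",243.8,224.2,.092).round(4))
print("mat",onz("top",401,225.5,.004).round(4))
```

```text
[[[191, 138, 86], [165, 118, 73], [199, 151, 93], [202, 147, 92]], [[201, 160, 99], [197, 138, 84], [204, 171, 107], [191, 136, 86]], [[200, 155, 97], [200, 151, 95], [199, 145, 89], [193, 137, 84]]] [149  88  48] [156  90  50]
cork bmask [([381, 205, 41, 41, 1286], [400.8, 224.8])]
j [0.4935 0.0333 0.085 ]
decoy [ 0.463  -0.0602  0.085 ]
tri jar (array([0.49302616, 0.03334449, 0.08163447]), np.float64(0.0008883241579833799))
tri decoy (array([ 0.46238356, -0.06062574,  0.07942949]), np.float64(0.000791137664060305))
disc [0.5157 0.1902 0.085 ]
edge [np.float64(0.0545), np.float64(0.056), np.float64(0.053), np.float64(0.057)]
bracket top [0.5059 0.1178 0.092 ]
mat [ 0.5003 -0.3247  0.004 ]
```

Two jars confirmed: the left one beside the knob (275.8,229) is the target, the other (311,240) is a lookalike. The cork disc (401,225) is the mat. Next I'll work out the stage yaw, check the knob position and compute the first move.

```bash
cat >> h.py <<'E'
from plant import monitor
from scipy.spatial.transform import Rotation as R
def plan(target,jawdir=None):
    s=monitor.read_state();Q=R.from_rotvec(s["orientation"]).as_matrix();p=np.array(s["tool_pos"])
    tw=0
    if jawdir is not None:
        j=Q.T@np.array(jawdir);tw=np.degrees(np.arctan2(-j[0],j[1]));tw=(tw+90)%180-90
    print("t",round(s["t"],2),"tcp",p.round(4),"F",np.round(s["force"],1),"open",round(s["opening"],4),"down tilt deg",np.degrees(np.arccos(-Q[2,2])).round(2))
    print("axes x",Q[:,0].round(3),"y",Q[:,1].round(3),"z",Q[:,2].round(3),"q",np.round(s["q"],2))
    print("shift",(Q.T@(np.array(target)-p)).round(4),"twist",round(tw,2))
E
python3 - <<'E'
from h import *
f=800/270;sc=[onz("top",180+u/f,180+v/f,.012) for u,v in((68,49),(215,68),(199,197),(51,178))]
a=[(sc[1]-sc[0]),(sc[2]-sc[3])];b=[(sc[0]-sc[3]),(sc[1]-sc[2])]
print([np.degrees(np.arctan2(-v[0],-v[1])) for v in a],[np.degrees(np.arctan2(-v[1],v[0])) for v in b],np.mean(sc,0))
c=onz("top",217.6,221,.085);print("disc",c)
for th in(7.0,7.6):
    t=np.radians(th);d=np.array([-np.sin(t),-np.cos(t)])
    print(th,"knob",c[:2]+.114*d,"jar?",c[:2]+.159*d,"px knob",px("top",[*(c[:2]+.114*d),.084]), px("side",[*(c[:2]+.114*d),.084]))
print("knob px->",onz("top",260.3,226.2,.084))
# jar cap fit
im=np.load("pics/top0.npy");h=cv2.cvtColor(im,cv2.COLOR_RGB2HSV)
m=((h[...,1]<90)&(h[...,2]>110)).astype(np.uint8)[215:245,266:290]
cs,_=cv2.findContours(m,cv2.RETR_EXTERNAL,cv2.CHAIN_APPROX_NONE);k=max(cs,key=cv2.contourArea);(u,v),r=cv2.minEnclosingCircle(k);print("cap",u+266,v+215,r,onz("top",u+266,v+215,.085))
t=np.radians(7.4);plan([.4925,.033,.16],[np.cos(t),-np.sin(t),0])
E
```

```text
[np.float64(7.692194166765945), np.float64(7.480240314963212)] [np.float64(7.176981968001591), np.float64(7.138063900162111)] [0.51431749 0.18037912 0.012     ]
disc [0.5148544  0.18906939 0.085     ]
7.0 knob [0.5009613  0.07591913] jar? [0.49547718 0.03125455] px knob [259.70434314 225.98154872] [320.22804746 226.44768993]
7.6 knob [0.49977718 0.07607082] jar? [0.49382564 0.03146612] px knob [259.64880883 226.42406658] [320.8105507  226.52604415]
knob px-> [0.50036893 0.07432125 0.084     ]
cap 275.31818199157715 228.68181800842285 7.794196128845215 [0.49355235 0.03403817 0.085     ]
t 0.1 tcp [ 0.2195 -0.5579  0.2177] F [ 1.2 -0.1 -0.8] open 0.0929 down tilt deg 0.09
axes x [0.931 0.366 0.   ] y [ 0.366 -0.931 -0.002] z [-0.     0.002 -1.   ] q [-1.28  0.13  1.49  0.    1.52 -0.09]
shift [ 0.4703 -0.4498  0.0585] twist -61.13
```

{"name": "send_rows", "arguments": {"motion": [[[0.02,-0.02,0],-3],[[0.06,-0.057,0],-9],[[0.102,-0.098,0.005],-16],[[0.145,-0.139,0.01],-23],[[0.188,-0.18,0.015],-30],[[0.231,-0.221,0.02],-37],[[0.274,-0.262,0.025],-43],[[0.317,-0.303,0.03],-49],[[0.36,-0.344,0.035],-54],[[0.4,-0.382,0.04],-58],[[0.44,-0.42,0.045],-61],[[0.47,-0.45,0.045],-61]], "jaw": 0.093, "squeeze": 40}}

```text
t: 1.6
tool_pos: [0.4922, 0.0347, 0.1728]
orientation: [-2.36, -2.073, 0.001]
force: [-0.4, -0.7, 0.2]
opening: 0.0931
```

{"name": "send_rows", "arguments": {"motion": [[[0,0,0],0],[[0,0,0],0],[[0,0,0],0]]}}

```text
t: 1.98
tool_pos: [0.492, 0.0315, 0.1735]
orientation: [2.364, 2.069, -0.0]
force: [-0.0, 1.4, -0.3]
opening: 0.0929
```

Run:
```python
from h import *
im=eyes.read_camera("side");cv2.imwrite("pics/side1.png",im[:,:,::-1])
t=np.radians(7.4);plan([.4933,.0333,.034],[np.cos(t),-np.sin(t),0])
```

```text
t 2.02 tcp [0.4921 0.0314 0.1736] F [0.1 0.6 0.4] open 0.093 down tilt deg 0.01
axes x [ 0.133  0.991 -0.   ] y [ 0.991 -0.133 -0.   ] z [-0. -0. -1.] q [-0.04 -0.14  1.84 -0.    1.44  0.09]
shift [0.002  0.001  0.1396] twist -0.22
```

View pics/side1.png

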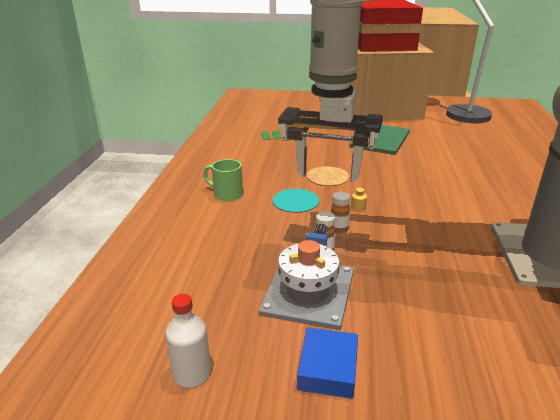

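The side view shows the open fingers straddling the target jar's line, tips at (302,175) and (357,178), and clear of everything. I'll descend and grip the jar.

{"name": "send_rows", "arguments": {"motion": [[[0.002,0.001,0.02],0],[[0.002,0.001,0.05],0],[[0.002,0.001,0.08],0],[[0.002,0.001,0.105],0],[[0.002,0.001,0.125],0],[[0.002,0.001,0.138],0],[[0.002,0.001,0.138],0],[[0.002,0.001,0.138],0]]}}

```text
t: 3.02
tool_pos: [0.4943, 0.0341, 0.0366]
orientation: [2.362, 2.07, 0.001]
force: [0.8, -0.3, -0.3]
opening: 0.0929
```

{"name": "send_rows", "arguments": {"motion": [[[0,0,0],0],[[0,0,0],0],[[0,0,0],0],[[0,0,0],0],[[0,0,0],0],[[0,0,0],0],[[0,0,0],0],[[0,0,0],0]], "jaw": 0.03, "squeeze": 25}}

```text
t: 4.03
tool_pos: [0.4935, 0.0343, 0.0356]
orientation: [-2.362, -2.071, 0.0]
force: [-0.4, 0.0, 1.3]
opening: 0.0433
```

{"name": "send_rows", "arguments": {"motion": [[[0,0,-0.01],0],[[0,0,-0.03],0],[[0,0,-0.06],0],[[0,0,-0.09],0],[[0,0,-0.115],0],[[0,0,-0.13],0],[[0,0,-0.13],0],[[0,0,-0.13],0]]}}

```text
t: 5.03
tool_pos: [0.4929, 0.0344, 0.1644]
orientation: [-2.362, -2.07, 0.002]
force: [-0.6, 0.4, -2.7]
opening: 0.0433
```

Run:
```python
from h import *
im=eyes.read_camera("side");cv2.imwrite("pics/side2.png",im[:,:,::-1])
print("mat check",tri(ray("top",400.9,225.2),ray("side",328,175.5)))
plan([.5003,-.3245,.166])
```

```text
mat check (array([ 0.50055645, -0.32542141,  0.0008193 ]), np.float64(0.0011900950899442029))
t 5.08 tcp [0.4927 0.0344 0.1642] F [ 0.5  0.6 -2.8] open 0.0433 down tilt deg 0.14
axes x [ 0.131  0.991 -0.   ] y [ 0.991 -0.131 -0.002] z [-0.002  0.    -1.   ] q [-0.03 -0.13  1.84 -0.    1.42  0.1 ]
shift [-0.3548  0.0546 -0.0019] twist 0
```

View pics/side2.png

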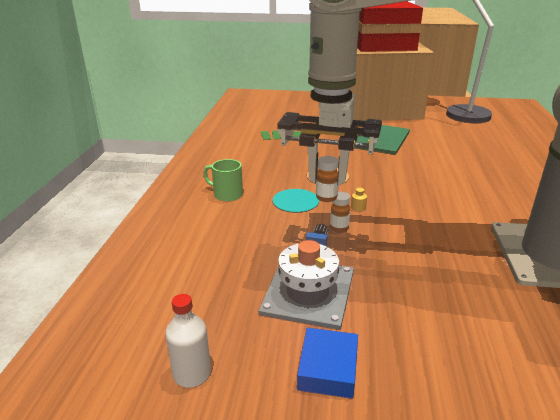

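The jar is lifted and upright at (327,180), and the lookalike is untouched at (341,212). I'll carry it to the mat.

{"name": "send_rows", "arguments": {"motion": [[[-0.015,0.002,0],0],[[-0.045,0.007,0],0],[[-0.085,0.013,0],0],[[-0.13,0.02,0],0],[[-0.175,0.027,0],0],[[-0.22,0.034,0],0],[[-0.265,0.041,0],0],[[-0.305,0.047,0],0],[[-0.335,0.052,0],0],[[-0.355,0.055,0],0],[[-0.355,0.055,0],0],[[-0.355,0.055,0],0]]}}

```text
t: 6.58
tool_pos: [0.5014, -0.3241, 0.1653]
orientation: [-2.361, -2.071, -0.0]
force: [0.4, 0.0, -3.4]
opening: 0.0432
```

Run:
```python
from h import *
plan([.5003,-.3245,.0405])
```

```text
t 6.58 tcp [ 0.5014 -0.3241  0.1653] F [ 0.4  0.  -3.4] open 0.0432 down tilt deg 0.06
axes x [0.131 0.991 0.001] y [ 0.991 -0.131 -0.001] z [-0.001  0.001 -1.   ] q [-0.66  0.15  1.56  0.    1.43 -0.53]
shift [-0.0007 -0.001   0.1248] twist 0
```

{"name": "send_rows", "arguments": {"motion": [[[0,0,0.02],0],[[0,-0.001,0.05],0],[[0,-0.001,0.08],0],[[0,-0.001,0.1],0],[[0,-0.001,0.113],0],[[0,-0.001,0.12],0],[[0,-0.001,0.123],0],[[0,-0.001,0.125],0],[[0,-0.001,0.125],0],[[0,-0.001,0.125],0]]}}

```text
t: 7.82
tool_pos: [0.5009, -0.325, 0.0412]
orientation: [2.362, 2.07, 0.0]
force: [-0.6, 0.5, -3.0]
opening: 0.0434
```

{"name": "send_rows", "arguments": {"motion": [[[0,0,0.001],0],[[0,0,0.002],0],[[0,0,0.002],0],[[0,0,0.002],0]]}}

```text
t: 8.32
tool_pos: [0.5008, -0.325, 0.0396]
orientation: [2.362, 2.07, -0.0]
force: [-3.1, 1.7, 6.7]
opening: 0.0431
```

Contact with the mat: force went from -3 N to +6.7 N. I'll release and retreat upwards.

{"name": "send_rows", "arguments": {"motion": [[[0,0,0],0],[[0,0,0],0],[[0,0,0],0],[[0,0,0],0],[[0,0,0],0],[[0,0,0],0]], "jaw": 0.093}}

```text
t: 9.07
tool_pos: [0.5006, -0.3247, 0.0386]
orientation: [2.362, 2.071, 0.0]
force: [-0.4, -0.6, 0.1]
opening: 0.0926
```

{"name": "send_rows", "arguments": {"motion": [[[0,0,-0.02],0],[[0,0,-0.05],0],[[0,0,-0.09],0],[[0,0,-0.13],0],[[0,0,-0.15],0],[[0.03,-0.005,-0.15],0],[[0.07,-0.01,-0.15],0],[[0.11,-0.016,-0.15],0],[[0.15,-0.022,-0.15],0],[[0.19,-0.028,-0.15],0],[[0.21,-0.031,-0.15],0],[[0.21,-0.031,-0.15],0]]}}

```text
t: 10.58
tool_pos: [0.4974, -0.1116, 0.1887]
orientation: [2.36, 2.073, -0.0]
force: [0.1, 0.9, -0.6]
opening: 0.0929
```

Run:
```python
from h import *
for n in("side","top"):
    im=eyes.read_camera(n);cv2.imwrite(f"pics/{n}3.png",im[:,:,::-1]);np.save(f"pics/{n}3.npy",im)
t=np.radians(7.4);plan([.5003,.0757,.15],[np.cos(t),-np.sin(t),0])
```

```text
t 10.68 tcp [ 0.4974 -0.1131  0.1887] F [-0.4  0.3  0.4] open 0.0931 down tilt deg 0.03
axes x [ 0.131  0.991 -0.001] y [ 0.991 -0.131  0.   ] z [-0.    -0.001 -1.   ] q [-0.32 -0.1   1.77 -0.    1.47 -0.19]
shift [ 0.1876 -0.0218  0.0386] twist -0.12
```

View pics/side3.png

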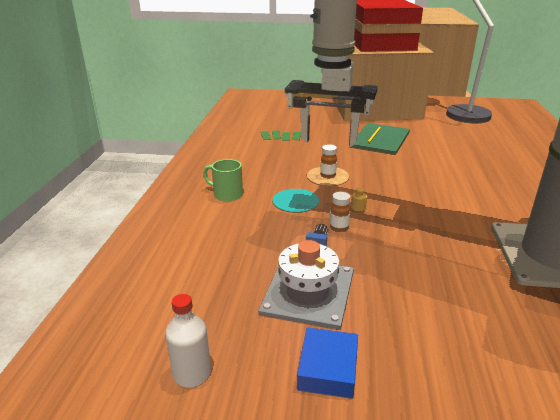

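View pics/top3.png

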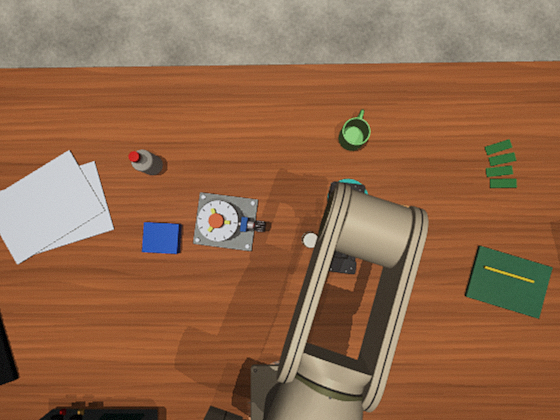

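The jar stands upright on the cork mat at (329,163) in the side view, and the top view has a clear line to the knob at about (260,226). I'll measure the knob again in an enlarged crop.

Run:
```python
from h import *
a=np.load("pics/top3.npy")[205:245,225:280];b=np.load("pics/side3.npy")[220:260,290:345]
o=[cv2.resize(c,(660,480)[:1]+(480,),interpolation=cv2.INTER_CUBIC)[:,:,::-1] for c in(a,b)]
cv2.imwrite("pics/k3.png",cv2.resize(np.vstack([cv2.resize(x,(412,300)) for x in o]),None,fx=1,fy=1))
im=np.load("pics/top3.npy").max(2)
print(im[217:237,247:274])
# jar on mat
im=np.load("pics/side3.npy");h=cv2.cvtColor(im,cv2.COLOR_RGB2HSV)
print([b for b in blobs((h[...,1]<45)&(h[...,2]>170)) if 140<b[1][1]<200])
for z in(.089,):print("jar cap",onz("side",329,149.5,z), "exp px",px("side",[.5006,-.325,.089]),px("side",[.5006,-.325,.004]))
```

```text
[[109  89 102 110 115 115 118 137  94  97 147 146 144 145 138 136 132 136
  137 135 132 131 131 134 134 133 131]
 [118  21  31  51  76  74  81 117  98 108 150 143 143 141 141 142 144 145
  141 141 140 142 141 140 139 139 142]
 [109  24  35  55  69  66  61  99 100 118 156 151 150 151 149 148 150 148
  149 144 146 148 149 146 142 142 153]
 [ 78  29  35  52  67  65  64  83  73  78 117 120 113 114 126 127 126 132
  144 146 147 146 147 140 139 137 149]
 [ 53  77  98  95  86  71  68  61  36  40  74  82 105 104  90 125 117  79
   95 106 105 102 118 134 133 122 138]
 [ 60 121 151 144 131 125 102  38  33  38  54  53  71  70  47  80  71  23
   30  57  65  62  77  90 101 124 136]
 [110 168 169 167 163 156 121  67  37  41  47  79  84  97 102  87  77  49
   27  57  68  66  69  61  94 137 142]
 [154 215 202 202 198 186 144  82  43  40  54  67  68  81  91  80  67  47
   37  63  77  73  73  67 106 149 147]
 [121 194 202 204 212 193 129  75  75 139 132  90  76  40  33  28  31  31
   39  66  77  78  73  68 117 153 150]
 [105 165 177 179 187 166 115  61  61 115 109  81  75  48  72  91  70  41
   47  69
[... 693 characters left out ...]
5 144 142 138]
 [149 144 144 148 149 158 112 110 147 125 132 131 132 131 133 132 133 134
  128 130 128 131 142 152 144 151 146]
 [142 138 140 146 147 151 111 110 146 139 138 132 137 135 136 134 136 139
  139 136 134 145 155 160 157 158 160]
 [143 139 140 144 144 136  90 109 142 138 139 136 135 132 132 139 139 137
  137 136 142 156 159 161 161 154 158]
 [142 142 136 145 149 119  76 114 141 137 134 132 138 139 137 139 134 132
  134 135 144 155 155 157 151 148 151]]
[([323, 145, 13, 6, 63], [329.0, 147.3]), ([325, 165, 8, 9, 40], [328.1, 168.8]), ([333, 192, 17, 8, 111], [340.9, 195.6])]
jar cap [ 0.50020379 -0.30524525  0.089     ] exp px [329.17153895 146.6393316 ] [327.81589946 174.54809833]
```

View pics/k3.png

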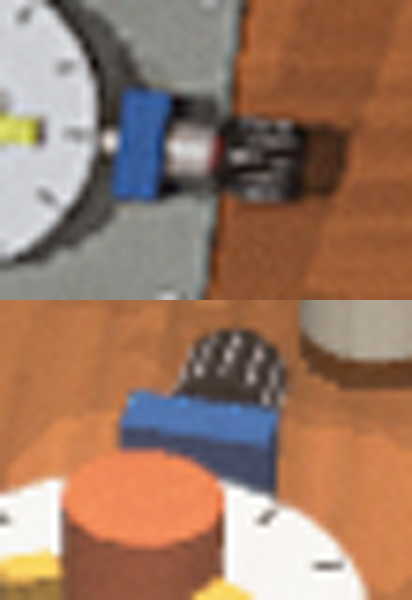

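The jar cap is at (329,147) against an expected (329,147), so it stands upright at the mat centre. The knob spans u 254–265, v 221–232, which fits the prediction of (0.500, 0.076). I'll approach from above.

{"name": "send_rows", "arguments": {"motion": [[[0.015,-0.002,0],0],[[0.045,-0.005,0],0],[[0.085,-0.01,0],0],[[0.125,-0.015,0.01],0],[[0.16,-0.019,0.02],0],[[0.18,-0.021,0.03],0],[[0.188,-0.022,0.04],0],[[0.188,-0.022,0.04],0],[[0.188,-0.022,0.04],0],[[0.188,-0.022,0.04],0]]}}

```text
t: 11.92
tool_pos: [0.5006, 0.0761, 0.1492]
orientation: [2.363, 2.069, 0.001]
force: [0.3, -0.6, 0.4]
opening: 0.0929
```

Run:
```python
from h import *
print(onz("top",259.7,226.4,.07),px("top",[.5003,.0757,.07]))
t=np.radians(7.4);plan([.5003,.0757,.051],[np.cos(t),-np.sin(t),0])
im=eyes.read_camera("side");cv2.imwrite("pics/side4.png",cv2.resize(im[80:320,200:440],(600,600))[:,:,::-1])
```

```text
[0.49980006 0.07681049 0.07      ] [260.10777609 226.2138243 ]
t 11.93 tcp [0.5006 0.0761 0.1492] F [ 0.3 -0.6  0.4] open 0.0929 down tilt deg 0.05
axes x [0.132 0.991 0.   ] y [ 0.991 -0.132  0.001] z [ 0.001 -0.    -1.   ] q [ 0.05 -0.08  1.83 -0.    1.39  0.18]
shift [-0.0004 -0.0003  0.0982] twist -0.19
```

View pics/side4.png

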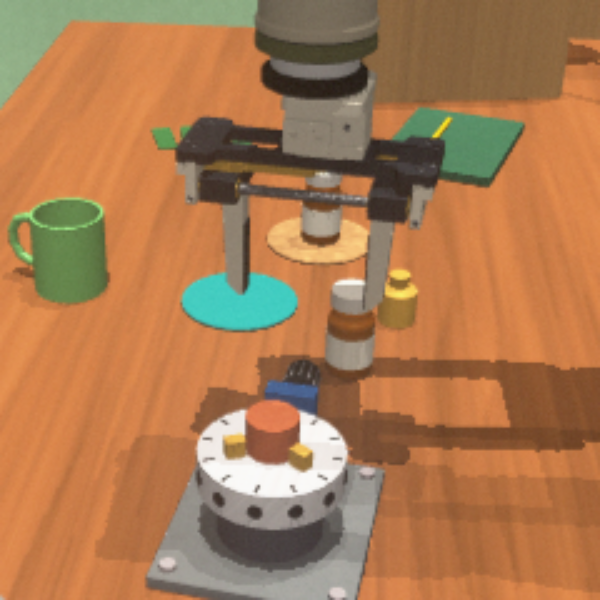

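{"name": "send_rows", "arguments": {"motion": [[[0,0,0.02],0],[[0,0,0.045],0],[[0,0,0.07],0],[[0,0,0.088],0],[[0,0,0.098],0],[[0,0,0.098],0],[[0,0,0.098],0]]}}

```text
t: 12.85
tool_pos: [0.501, 0.0769, 0.0516]
orientation: [2.362, 2.07, 0.002]
force: [0.3, -0.2, 0.8]
opening: 0.0929
```

{"name": "send_rows", "arguments": {"motion": [[[0,0,0],0],[[0,0,0],0],[[0,0,0],0],[[0,0,0],0],[[0,0,0],0],[[0,0,0],0],[[0,0,0],0],[[0,0,0],0],[[0,0,0],0],[[0,0,0],0]], "jaw": 0.015, "squeeze": 50}}

```text
t: 14.1
tool_pos: [0.5004, 0.0768, 0.0507]
orientation: [2.362, 2.07, 0.001]
force: [3.1, -0.1, -2.2]
opening: 0.0272
```

Run:
```python
from h import *
t=np.radians(7.4);plan([.5003,.0757,.051],[np.cos(t),-np.sin(t),0])
im=eyes.read_camera("side");cv2.imwrite("pics/side5.png",cv2.resize(im[120:300,240:420],(600,600))[:,:,::-1])
```

```text
t 14.1 tcp [0.5004 0.0768 0.0507] F [ 3.1 -0.1 -2.2] open 0.0272 down tilt deg 0.03
axes x [0.131 0.991 0.   ] y [ 0.991 -0.131  0.001] z [ 0.001 -0.    -1.   ] q [ 0.05  0.03  1.91 -0.    1.2   0.18]
shift [-0.0011  0.     -0.0003] twist -0.13
```

View pics/side5.png

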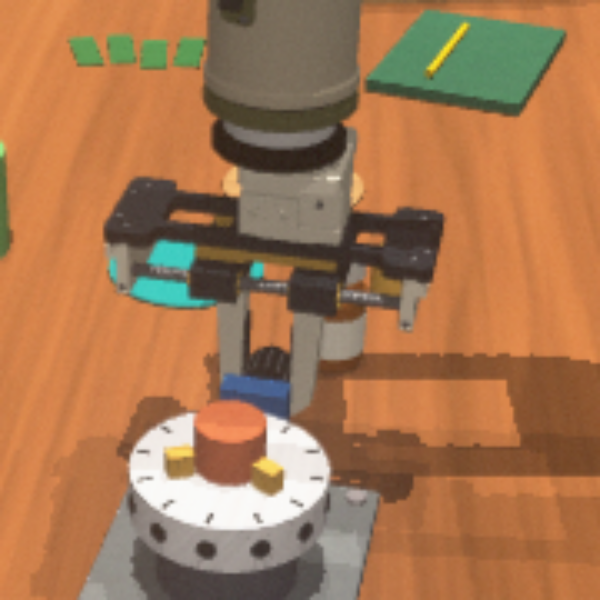

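The knob is gripped between the fingers, opening 27 mm against its 28 mm diameter. I'll pull along tool -x in steps and watch the force.

{"name": "send_rows", "arguments": {"motion": [[[-0.002,0,0],0],[[-0.004,0,0],0],[[-0.006,0,0],0],[[-0.008,0,0],0],[[-0.01,0,0],0],[[-0.01,0,0],0],[[-0.01,0,0],0]]}}

```text
t: 15.02
tool_pos: [0.4993, 0.0682, 0.0507]
orientation: [-2.362, -2.07, -0.004]
force: [5.0, 7.1, -4.7]
opening: 0.0271
```

{"name": "send_rows", "arguments": {"motion": [[[-0.002,0,0],0],[[-0.004,0,0],0],[[-0.006,0,0],0],[[-0.006,0,0],0],[[-0.006,0,0],0]]}}

```text
t: 15.65
tool_pos: [0.4986, 0.0626, 0.0507]
orientation: [-2.361, -2.07, -0.004]
force: [6.0, 8.9, -5.8]
opening: 0.0274
```

Travel is 14.3 mm and the force along the axis is about 9 N. The spring predicts 9.0 N there, so the knob is following without slipping. I'll continue to the stop.

{"name": "send_rows", "arguments": {"motion": [[[-0.001,0,0],0],[[-0.002,0,0],0],[[-0.003,0,0],0],[[-0.003,0,0],0],[[-0.003,0,0],0]]}}

```text
t: 16.27
tool_pos: [0.4982, 0.0598, 0.0507]
orientation: [-2.361, -2.07, -0.005]
force: [6.1, 8.8, -5.0]
opening: 0.027
```

{"name": "send_rows", "arguments": {"motion": [[[-0.001,0,0],0],[[-0.0015,0,0],0],[[-0.0015,0,0],0],[[-0.0015,0,0],0]]}}

```text
t: 16.77
tool_pos: [0.498, 0.0589, 0.0507]
orientation: [-2.361, -2.07, -0.006]
force: [7.1, 12.3, -5.1]
opening: 0.0268
```

{"name": "send_rows", "arguments": {"motion": [[[-0.001,0,0],0],[[-0.0015,0,0],0],[[-0.0015,0,0],0],[[-0.0015,0,0],0],[[-0.0015,0,0],0]]}}

```text
t: 17.4
tool_pos: [0.498, 0.0588, 0.0508]
orientation: [-2.359, -2.069, -0.009]
force: [7.5, 19.3, -5.8]
opening: 0.0269
```

Run:
```python
from h import *
for n in("side","top"):
    im=eyes.read_camera(n);np.save(f"pics/{n}6.npy",im);cv2.imwrite(f"pics/{n}6f.png",im[:,:,::-1])
s=np.load("pics/side6.npy")[120:300,240:420];t=np.load("pics/top6.npy")[190:250,180:300]
cv2.imwrite("pics/c6.png",np.hstack([cv2.resize(s,(400,400),interpolation=cv2.INTER_CUBIC),cv2.resize(t,(400,400),interpolation=cv2.INTER_CUBIC)])[:,:,::-1])
S=monitor.read_state();d=np.array([.5004,.0768])-S["tool_pos"][:2];t=np.radians(7.4)
print("travel",d@[np.sin(t),np.cos(t)],"lat",d@[np.cos(t),-np.sin(t)],"Fax",S["force"][:2]@np.array([np.sin(t),np.cos(t)]),"Flat",S["force"][:2]@np.array([np.cos(t),-np.sin(t)]),S["force"],S["t"])
```

```text
travel 0.018154591397786055 lat 1.2849444772511244e-05 Fax 19.233519015465827 Flat 4.177442560748753 [ 6.61984188 18.53528995 -6.30772031] 17.5
```

View pics/c6.png

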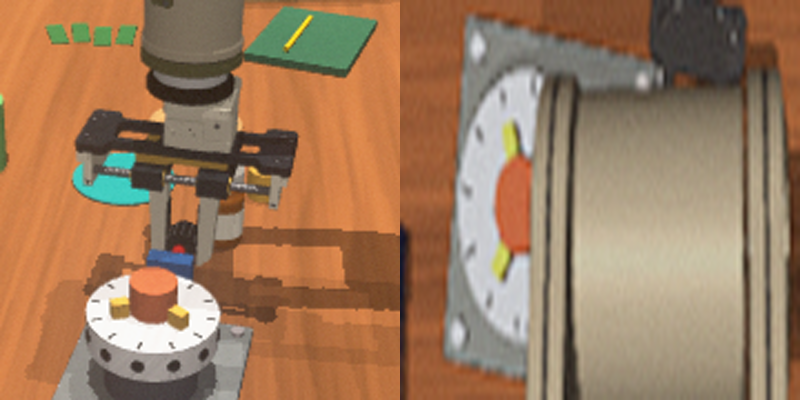

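View pics/side6f.png

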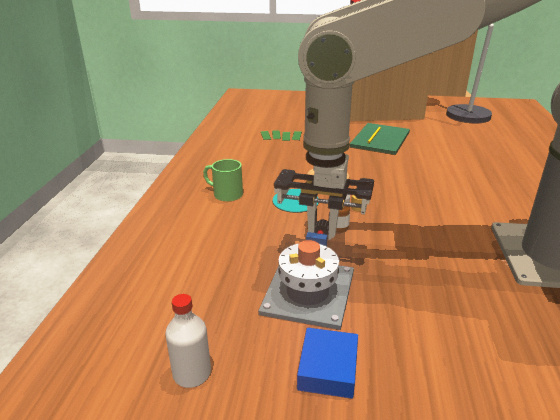

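The knob stopped at 18.15 mm of travel. More command only raised the axial force, from 12 to 19 N, so it is on its stop. The red band shows behind the knob, at about (320,231) in the full side view. I'll do a short hold to check it stays put, then hand in.

{"name": "send_rows", "arguments": {"motion": [[[0,0,0],0],[[0,0,0],0],[[0,0,0],0],[[0,0,0],0],[[0,0,0],0],[[0,0,0],0],[[0,0,0],0],[[0,0,0],0]]}}

```text
t: 18.5
tool_pos: [0.4981, 0.0588, 0.0508]
orientation: [-2.359, -2.069, -0.009]
force: [7.3, 18.3, -5.3]
opening: 0.027
```

```bash
python3 -c "
from plant import ticket
print(ticket.close_job())"
```

```text
the job is handed in; nothing more can be done
None
```

The job is handed in at about 18.5 s, with the gripper still holding the plunger fully back at its stop.

- **Jar:** I took the amber jar farthest to the robot's left, placed it upright at the centre of the cork mat and let go. After the arm moved clear, its cap was within 1 pixel of where it should be in the side view. The gripper hid the mat in later pictures, so I did not look at the jar again after that.
- **Plunger:** I gripped the knob with the grip set to 50 N and pulled it straight out. At 14 mm the force was about 9 N, matching the spring. It stopped at 18.15 mm, and from there more pull only raised the axial force to about 19 N. The red band shows on the stem.
- **Hold:** over a final 1 s hold the tool position stayed within 0.1 mm and the force stayed at about 18–19 N, so the grip was not slipping.
- **Other items:** the mug, wash bottle and slide box look unmoved in the last side view. The brass weight is half hidden there; it looked unmoved before I gripped the knob.
- **Disagreements:** a side force of about 4 N and a vertical one of about 5 N remained on the knob, probably from the grip being slightly off centre. The arm hid the knob in the last top view, so the pulled position rests on the arm's own readings and the side view.

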